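# Set the end stop and hold a sealing roller pressed in its V rest

## Robot

A 7-joint arm with a two-finger parallel gripper is mounted at the origin on the work surface; the furniture and walls round the work are solid. World frame = base frame: x ahead of the robot, y to its left, z up, the work surface at z = 0. Lengths are in m, angles in degrees, forces in N, time in s.
With the tool pointing down it reaches from about 0.425 to 0.875 m from the base axis. Payload 4.7 kg.
Tool frame: the origin (TCP) lies at the very end of the fingers, on their centre line; the grasp point (between the pads) lies 19 mm behind it; z points along the fingers, y is the line along which they close (so a half turn about z gives the same grasp; the last joint's range is limited). The gripper opens to 87 mm and grips with 3 to 60 N. Pads are 19 mm wide; open, the fingers measure 117 mm over their backs; the gripper's body (75 mm by 190 mm) begins 51 mm behind the grasp point.
Start: joints at [73.115, 18.392, -4.016, 83.108, 1.295, 78.541, -3.26], TCP at [0.198, -0.619, 0.223] pointing down, gripper open.
Joint ranges: [-163.93, 163.93], [-17.29, 119.83], [-79.2, 71.16], [3.27, 140.29], [-89.18, 269.18], [5.43, 117.66], [-154.24, 154.24]. Speed limits (degrees/s): [147.25, 147.25, 180, 180, 180, 180, 180].

## Interface

Orientations are given as [roll, pitch, yaw] about the fixed x, y, z axes, in that order (R = Rz(yaw) Ry(pitch) Rx(roll)).
In Python, from cell import get_obs, read_camera, sign_off, silhouettes gives the robot as it stands.
- The arm moves only by the tool play_rows, never from a script. Its argument "steps" is a list that holds one entry, the list of rows, each a list of 7 numbers: the shift along the tool's x, y, z in m, then the turn, a rotation vector about the tool's x, y, z in rad, then the finger opening in m, from 0 to 0.087. A call has 1 to 12 rows; each row shifts and turns the commanded pose from where the row before left it, along the tool's axes as they then stand; what a row does not reach is not made up. A row lasts 1/10 s, in which the tool goes at most 50 mm and 8.59 degrees, less where a joint would pass 70% of its speed; a pose out of reach is approached as far as the arm can. A call is refused whole if a number of a shift passes 0.05 or a number of a turn 0.15, either way. A call with a gripper value outside its range is refused whole. The fingers move at their own pace and stop on an object; "force" is the grip in N (left out, the last holds). Time passes only in rows, so rows that do not move let the fingers close. It gives the time, the measured TCP pose, the force, the opening and the grip force at its end, in the units of the state.
- get_obs(): the state, without advancing time (a new reading comes with each control period).
- read_camera(name): name is "scene" or "top"; returns a dict with "frame" (480x640x3 uint8, red, green, blue), "intrinsics" (3x3 intrinsics, pixels), "k1" (the pictures are not rectified: a ray, as slopes to the right and down, at radius r is drawn at 1 + k1 r^2 times it, then the intrinsics apply), "view" (4x4, takes a point from world to camera coordinates). Camera axes: x right, y up, looking along -z (the intrinsics and any distortion apply to the point x, -y, -z); pixel columns grow to the right and rows downward; lengths in m; the calibration is good to about 2 mm. A picture is of the moment at which its call begins. There is no depth.
- sign_off(): hands the job in; it is judged then, once.
Trained networks look in the newest picture that a camera, given by its name, has taken for a name from the list of things; names that differ only in an ending like _2 or _b are one class to them, and where a whole thing is asked for, a point or a joint stands for the part that bears it (a point fixed in the world has none). Each returns a list of dicts, best first, with "p" (0 to 1); they miss things now and then, are a little off and sometimes report something else, mostly with a low value. They report only what shows in the picture. A call takes as long as a camera call.
- silhouettes(camera, name): "pixels" (480x640 bool, what is visible of it) and "extent" ([left, top, right, bottom] in pixels, round what is visible of it).
The state is a dict: "time_s": time; "qpos": joint angles; "joint_velocities": joint speeds; "effort": joint torques, N m; "tool_pos": TCP position; "tool_rot": TCP orientation; "force": force on the tool from outside, world axes, zero at the start; "wrist_torque": the same for the moment, N m; "grip_width": finger opening in m; "grasp_force": force on a finger pad.
Only numpy, scipy, OpenCV 4.12 (cv2) and the standard library are available. Lean on these libraries where they do the work, as an engineer would, in place of code of your own. Each camera call takes 0.05 s, during which the arm holds its last target. There are 200 camera calls.

## Task

Slide the end stop of the metal roller rest along its track until its pointer lines up with the index blade on the base. Then lift the sealing roller out of the wooden cradle and lay it level in the V of the rest, with its end within a centimetre of the stop's pad and without shoving the stop off its mark. Finish still holding the roller and pressing it down firmly but gently (about 15 N) so that it bears on both sides of the V; do not let go, and leave the label roll and the sauce pots alone.

Things in the scene. Friction and masses are not known exactly. Their poses are not given: they have to be found in the camera images.
- stop (a joint): position of the end stop along its track, m: 0 = nearest the V, 0.060 = farthest, growing towards the rest's -y end. At 0.010 its pointer lines up with the index blade (wanted, within 3.5 mm). It starts at 0.035 to 0.055 and stays where it is left; sliding takes about 2 N.
- stop_grip (a point): centre of the end stop's grip, an upright aluminium post 14 mm wide (rest's x) and 22 mm long (y), from 38 mm below to 16 mm above this point, 72 mm above the table. Pinch across x, slide along y. Its 36 mm wide carriage's top is 35 mm lower. A rubber pad (12 mm) faces the V: its face is 21 mm in +y of this point, 14 mm lower. The pointer is on the carriage's -x side at the post's centre.
- stop_mark (a point): where stop_grip is when the pointer lines up with the index blade: 96 mm in the rest's -y from v_seat, 72 mm above the table. The dark index blade stands on the base plate at the same y, 38 mm towards the rest's -x. Axes as v_seat.
- v_seat (a point): where the roller's centre is when seated, 58 mm above the table. The fixed metal rest has a base plate 90 x 250 x 10 mm (y -170 to +80 mm of here) and two steel V cheeks, 26 mm long, 80 wide, 61 high over the table, centred at y -52 and +52 mm; the 78 mm between them is free down to the plate. The V is 90 degrees, 55 mm wide at the mouth. y along the V away from the stop, x across (about world x), z up.
- v_near: the V's sloping 45 degree faces on its -x side (towards the robot), on both cheeks; fixed to the rest; origin under the V's centre, on the table; axes as v_seat. Near the rest: a tall crimp press beyond its stop end (about world x 0.38 to 0.65, y below -0.31) and a wooden cabinet 168 mm high (about x 0.28 to 0.56 with its drawers, y 0.05 to 0.27)
- v_far: the V's sloping 45 degree faces on its +x side (away from the robot), on both cheeks; fixed to the rest; origin under the V's centre, on the table; axes as v_seat. The rest is rigid: a firmly held roller that is a little off to one side bears on one side of the V only, and the push across the V shows it
- roller_center (a point): centre of the sealing roller, a steel cylinder 36 mm in diameter, 140 mm long, with a dark rubber band 50 mm long flush round its middle; y is its axis (both ends are alike; it may have rolled about y). It starts level, 127 mm above the table, its axis within 0.2 rad of world y. Grip it across its middle.
- roller: the same roller, 0.18 to 0.35 kg; origin at its centre, y along its axis. It starts in a fixed pale wooden cradle: plate 44 x 130 x 6 mm with two upright saddles 20 mm long, up to 113 mm above the table, centred 50 mm to either side of the middle; the 80 mm between them is free down to a thin stretcher bar 51 mm above the table
- label_roll: bystander: roll of labels, 68 mm in diameter, 35 mm high; origin at its underside
- pot_herbs: bystander: small steel pot with herbs, 70 mm in diameter, 36 mm high; origin at its underside
- pot_empty: bystander: small empty steel pot, 62 mm in diameter, 30 mm high; origin at its underside

How it is judged:
By the outcome, as a careful person would: the job done as asked, in the order asked, and still so for the second after the job is handed in, while the arm keeps its last pose, push and grip.
It also fails if it takes over 64 s, if anything falls off the work surface, if the arm or the gripper's body presses on something with over 40 N, if the wrist force passes 120 N, or if a joint passes its speed limit or range.

## Working session

There is one attempt and no reset: what is moved stays moved. The work goes in short steps, Python scripts to look and compute and a tool call to move; the robot and the scene stay as the last step left them, time stands still between calls to the robot, and variables do not carry over. Pictures are saved under pics/ and viewed, at most 10 in all, crops included, and the job is handed in when it is done.

Besides the shell and the picture viewer there is one more tool, called after "Emit:" as name([rows], argument=value, ...), one row to a line, values as JSON. play_rows: Moves the arm, as the interface text tells. Its arguments: {"type":"object","properties":{"steps":{"type":"array","items":{"type":"array","items":{"type":"array","items":{"type":"number"}}}},"force":{"type":"number"}},"required":["steps"]}

```bash
mkdir -p pics; ls
cat > h.py <<'E'
import numpy as np, cv2
from cell import get_obs, read_camera, sign_off, silhouettes
def dist(c):
    return np.array([c["k1"],0,0,0.])
def ray(c,uv):
    uv=np.asarray(uv,float).reshape(-1,1,2)
    n=cv2.undistortPoints(uv,np.array(c["intrinsics"]),dist(c))[:,0]
    d=np.c_[n[:,0],-n[:,1],-np.ones(len(n))]
    V=np.array(c["view"]);R=V[:3,:3];t=V[:3,3]
    return -R.T@t, d@R
def at_z(c,uv,z):
    o,d=ray(c,uv); s=(z-o[2])/d[:,2]; return o+d*s[:,None]
def proj(c,P):
    P=np.atleast_2d(P);V=np.array(c["view"]);q=P@V[:3,:3].T+V[:3,3]
    q=q*[1,-1,-1]
    return cv2.projectPoints(q.reshape(-1,1,3),np.zeros(3),np.zeros(3),np.array(c["intrinsics"]),dist(c))[0][:,0]
E
python3 - <<'E'
from h import *
for n in("scene","top"):
    c=read_camera(n); cv2.imwrite(f"pics/{n}0.png",c["frame"][:,:,::-1]); print(n,ray(c,[[320,240]]),c["k1"])
    for k in("roller","stop","v_near","v_far","roller_center","stop_grip","label_roll","pot_herbs","pot_empty"):
        for d in silhouettes(n,k)[:2]:
            m=d["pixels"]; ys,xs=np.nonzero(m); print(k,round(d["p"],2),d["extent"],len(xs),xs.mean().round(1) if len(xs) else 0,ys.mean().round(1) if len(xs) else 0)
print(get_obs())
E
```

```text
pics
scene (array([0.92801811, 0.67130785, 1.06903357]), array([[-0.35057275, -0.49051917, -0.79786793]])) -0.09842346889563955
roller 0.74 [270.6, 251.1, 319.4, 305.5] 987 294.7 278.2
v_near 0.62 [253.5, 194.6, 295.0, 232.3] 440 273.6 214.0
v_far 0.82 [237.6, 203.4, 279.3, 247.5] 467 258.5 224.8
roller_center 0.75 [270.4, 253.8, 318.0, 304.3] 967 294.3 278.0
roller_center 0.16 [216.7, 182.3, 296.2, 252.8] 2504 256.9 216.9
stop_grip 0.67 [231.9, 178.4, 244.9, 204.1] 259 236.2 193.1
pot_herbs 0.62 [377.1, 362.0, 405.9, 399.5] 777 389.8 380.1
top (array([0.33101919, 0.11997774, 1.07532291]), array([[ 0.19686284, -0.00285545, -0.98050115]])) -0.01972171338134265
stop 0.88 [475.2, 215.0, 498.6, 239.0] 361 484.5 224.3
stop 0.58 [155.1, 212.8, 190.3, 244.4] 863 171.4 228.4
v_near 0.55 [396.8, 232.1, 461.5, 259.4] 526 429.2 245.5
v_far 0.81 [391.0, 205.0, 458.3, 238.9] 574 425.7 222.7
roller_center 0.74 [268.6, 179.9, 343.8, 198.4] 1319 304.4 190.2
label_roll 0.95 [359.3, 280.3, 397.8, 309.9] 733 380.4 295.1
pot_herbs 0.61 [154.3, 213.7, 189.6, 247.2] 847 171.5 228.6
pot_empty 0.93 [200.4, 225.6, 224.8, 259.0] 672 211.3 242.4
{'time_s': 1.0, 'qpos': array([73.11555753, 18.39173146, -4.01456006, 83.1094785 ,  1.29477276,
       78.54172887, -3.25771593]), 'joint_velocities': array([ 0.05794057,  0.01738029,  0.06854785, -0.02938829,  0.12498706,
       -0.05851909, -0.00081273]), 'effort': array([ 2.78726820e-04, -4.91109252e+01, -4.03203713e-01, -3.12774682e+01,
       -6.34357031e-02,  3.37497401e-02, -4.44384710e-06]), 'tool_pos': array([ 0.19749504, -0.61927024,  0.22257158]), 'tool_rot': array([1.79997821e+02, 3.14443128e-03, 1.76940588e+01]), 'force': array([ 0.55573619,  0.11583732, -0.523886  ]), 'wrist_torque': array([ 0.00925337, -0.01385818, -0.02213857]), 'grasp_force': 0.0, 'grip_width': 0.08708241941995054}
```

View pics/scene0.png

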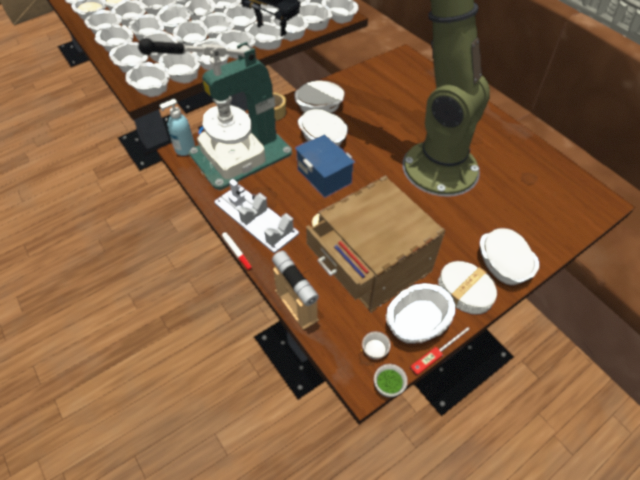

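View pics/top0.png

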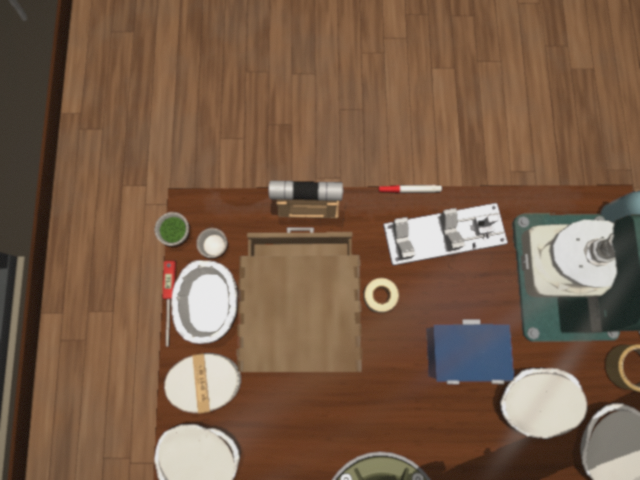

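The top view shows the rest (plate corners about (386,222), (497,206), (507,241), (391,262)), with its stop near (484,225). The roller lies at (305,190) and the label roll at (380,295). Next I'll enlarge both and measure.

Run:
```python
from h import *
t=cv2.imread("pics/top0.png");s=cv2.imread("pics/scene0.png")
a=cv2.resize(t[195:270,375:515],None,fx=5.5,fy=5.5,interpolation=cv2.INTER_CUBIC)[:,:790]
cv2.imwrite("pics/a.png",a)
b=cv2.resize(s[170:320,200:330],None,fx=4,fy=4,interpolation=cv2.INTER_CUBIC); cv2.imwrite("pics/b.png",b)
c=read_camera("top");e=read_camera("scene")
cor=[[386,222],[497,206],[507,241],[391,262]]
P=at_z(c,cor,.01);print(P.round(4));print([np.linalg.norm(P[i]-P[i-1]).round(4) for i in range(4)])
print("stop top .088",at_z(c,[[484.5,224.3]],.088))
print("roller",at_z(c,[[304.4,190.2]],.135),at_z(c,[[270,191],[343,191]],.135), at_z(e,[[294.5,278.1]],.135))
```

```text
[[ 0.5832 -0.0252  0.01  ]
 [ 0.6168 -0.2663  0.01  ]
 [ 0.5395 -0.2818  0.01  ]
 [ 0.4962 -0.0329  0.01  ]]
[np.float64(0.0873), np.float64(0.2435), np.float64(0.0788), np.float64(0.2526)]
stop top .088 [[ 0.55845473 -0.21027828  0.088     ]]
roller [[0.61774067 0.14642345 0.135     ]] [[0.61676003 0.21263897 0.135     ]
 [0.61546671 0.07225802 0.135     ]] [[0.62499917 0.15030484 0.135     ]]
```

View pics/a.png

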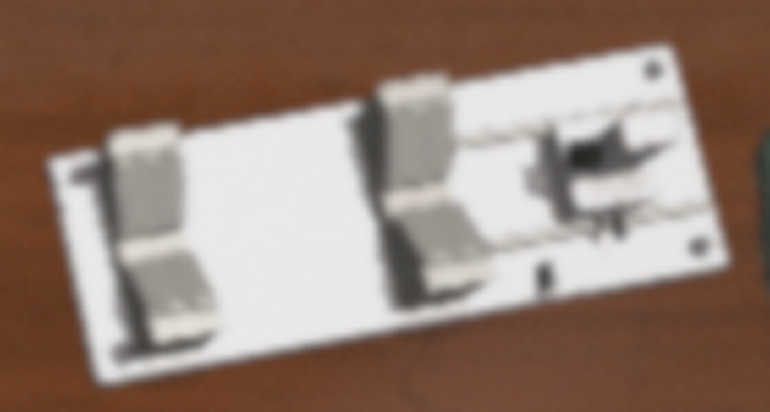

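View pics/b.png

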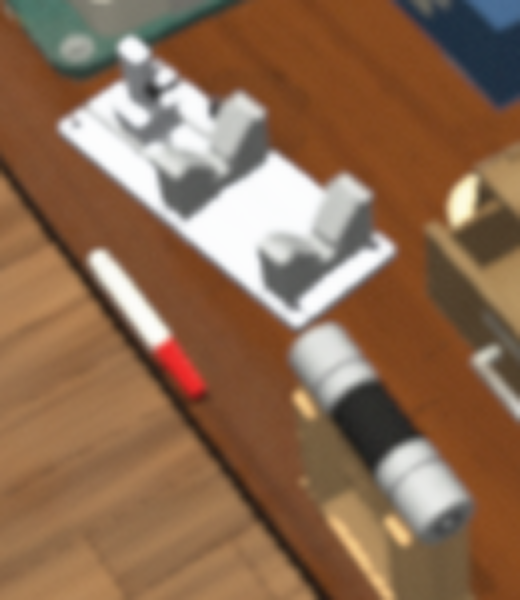

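The crops show all four plate corners, the index blade at crop (545,280), and the pointer near (610,225). I'll fit the rest and roller poses using both views.

```bash
cat >> h.py <<'E'
ca=lambda p:(np.array(p,float)+.5)/5.5-.5+[375,195]
cb=lambda p:(np.array(p,float)+.5)/4-.5+[200,170]
E
python3 - <<'E'
from h import *
from scipy.optimize import least_squares as ls
T=read_camera("top");S=read_camera("scene")
# refine plate corners by white mask quad
f=T["frame"];roi=f[195:270,375:515].astype(int)
def W(p):  # rest-> world
    def g(q):
        q=np.atleast_2d(q);c,s=np.cos(p[2]),np.sin(p[2])
        return np.c_[p[0]+c*q[:,0]-s*q[:,1],p[1]+s*q[:,0]+c*q[:,1],q[:,2]]
    return g
q=np.array([[.045,.08,.01],[.045,-.17,.01],[-.045,-.17,.01],[-.045,.08,.01]])
ut=ca([[48,158],[672,45],[728,265],[98,383]])
us=cb([[298,327],[60,125],[395,250]])
qs=q[[0,1,3]]
r=lambda p:np.r_[(proj(T,W(p)(q))-ut).ravel(),(proj(S,W(p)(qs))-us).ravel()]
o=ls(r,[.555,-.11,-.15]);print("rest",o.x.round(4),np.degrees(o.x[2]));print(o.fun.reshape(-1,2).round(1))
for nm,k,R in(("T",0,lambda p:(proj(T,W(p)(q))-ut).ravel()),("S",0,lambda p:(proj(S,W(p)(qs))-us).ravel())):
    oo=ls(R,o.x);print(nm,oo.x.round(4),oo.fun.round(1))
np.save("rest.npy",o.x)
g=W(o.x)
print("mark blade pred crop",((proj(T,g([[-.038,-.096,.01],[-.038,-.096,.03]]))-[375,195])*5.5).round(0))
for d in(.025,.035,.045):
    P=g([[0,-.096-d,.088],[-.022,-.096-d,.03]]);print("stop",d+.01,((proj(T,P)-[375,195])*5.5).round(0).tolist(),((proj(S,P)-[200,170])*4).round(0).tolist())
# roller: silhouette centroid in both views; sample cylinder
th=np.linspace(0,2*np.pi,60)
def cyl(p):
    c,s=np.cos(p[2]),np.sin(p[2]);out=[]
    for y in(-.07,.07):
        X=.018*np.cos(th);out.append(np.c_[p[0]+c*X-s*y,p[1]+s*X+c*y,.127+.018*np.sin(th)])
    return np.vstack(out)
from cell import silhouettes
ms=[]
for n,C in(("top",T),("scene",S)):
    d=silhouettes(n,"roller_center")[0];ys,xs=np.nonzero(d["pixels"]);ms.append((xs,ys))
    print(n,cv2.minAreaRect(np.c_[xs,ys].astype(np.float32)))
def mom(C,p):
    h=cv2.convexHull(proj(C,cyl(p)).astype(np.float32));m=cv2.moments(h)
    return np.array([m["m10"]/m["m00"],m["m01"]/m["m00"],.5*np.arctan2(2*m["mu11"],m["mu20"]-m["mu02"])*20])
def mm(xs,ys):
    K=np.cov(xs,ys);return np.array([xs.mean(),ys.mean(),.5*np.arctan2(2*K[0,1],K[0,0]-K[1,1])*20])
M=[mm(*m) for m in ms]
print(M)
for nm,R in(("both",lambda p:np.r_[mom(T,p)-M[0],mom(S,p)-M[1]]),("T",lambda p:mom(T,p)-M[0]),("S",lambda p:mom(S,p)-M[1])):
    oo=ls(R,[.615,.145,0.]);print(nm,oo.x.round(4),oo.fun.round(2))
E
```

```text
rest [ 0.5505 -0.1064  0.1741] 9.973989691638561
[[ 0.2 -0.3]
 [-0.2 -0.1]
 [ 0.1  0. ]
 [-0.2 -0.4]
 [ 0.1 -0.3]
 [ 0.1 -0.1]
 [ 0.6 -0.4]]
T [ 0.55   -0.1064  0.1762] [ 0.2  0.  -0.3 -0.   0.1  0.1 -0.1 -0.1]
S [ 0.5516 -0.1059  0.1712] [-0.3  0.  -0.   0.1  0.3 -0.1]
mark blade pred crop [[536. 279.]
 [552. 270.]]
stop 0.035 [[642.0, 126.0], [605.0, 217.0]] [[137.0, 49.0], [173.0, 90.0]]
stop 0.045000000000000005 [[668.0, 121.0], [631.0, 213.0]] [[128.0, 41.0], [163.0, 82.0]]
stop 0.055 [[695.0, 116.0], [656.0, 208.0]] [[119.0, 34.0], [154.0, 75.0]]
top ((304.5885925292969, 189.98789978027344), (73.0272445678711, 19.991352081298828), 1.6846843957901)
scene ((294.6822204589844, 277.997314453125), (62.41300582885742, 17.626482009887695), 53.61565017700195)
[array([3.04967903e+02, 1.90196148e+02, 3.04694010e-01]), array([294.77679449, 278.47689282,  18.80288231])]
both [0.6209 0.145  0.0564] [ 0.2  -0.35 -1.56  0.67 -0.35 -2.24]
T [ 0.6201  0.1452 -0.0157] [-0.02  0.02 -0.18]
S [0.6206 0.1438 0.0585] [ 0.47 -0.77 -2.29]
```

Emit:
play_rows([
  [[0.012,-0.026,-0.03,0,0,0,0.087],[0.015,-0.034,-0.035,0,0,0,0.087],[0.015,-0.034,-0.035,0,0,0,0.087],[0.015,-0.034,-0.035,0,0,0,0.087],[0.015,-0.034,-0.035,0,0,0,0.087],[0.015,-0.034,-0.03,0,0,0,0.087],[0.03,-0.016,0,0,0,0,0.087],[0.035,-0.018,0,0,0,0,0.087],[0.035,-0.018,0,0,0,0,0.087],[0.035,-0.018,0,0,0,0,0.087],[0.035,-0.018,0,0,0,0,0.087],[0.035,-0.018,0,0,0,0,0.087]],
])

```text
time_s: 2.5
tool_pos: [0.3845, -0.2444, 0.42]
tool_rot: [179.9, -0.0, 17.7]
force: [0.1, -0.5, 0.5]
grip_width: 0.087
grasp_force: 0.0
```

```bash
cat > mv.py <<'E'
import sys;from h import *
from scipy.spatial.transform import Rotation as R
# usage: mv.py x y z yaw : tool-axis shift and z-turn to target
def rel(t,yaw):
    o=get_obs();A=R.from_euler("xyz",o["tool_rot"],degrees=True)
    d=A.inv().apply(np.array(t)-o["tool_pos"]);B=R.from_euler("xyz",[180,0,yaw],degrees=True)
    print("t",round(o["time_s"],2),"pos",o["tool_pos"].round(4),"rot",o["tool_rot"].round(2),"F",o["force"].round(1),"tq",o["wrist_torque"].round(2),"grip",round(o["grip_width"],4),round(o["grasp_force"],1),"q",o["qpos"].round(0))
    print("shift",d.round(4),"turn",(A.inv()*B).as_rotvec().round(4))
if len(sys.argv)>4: a=[float(v) for v in sys.argv[1:5]];rel(a[:3],a[3])
E
python3 mv.py 0.572 -0.228 0.20 100
python3 - <<'E'
from h import *
from scipy.optimize import least_squares as ls
T=read_camera("top");S=read_camera("scene")
cv2.imwrite("pics/top1.png",T["frame"][:,:,::-1])
th=np.linspace(0,2*np.pi,60)
def cyl(p):
    c,s=np.cos(p[2]),np.sin(p[2]);out=[]
    for y in(-.07,.07):
        X=.018*np.cos(th);out.append(np.c_[p[0]+c*X-s*y,p[1]+s*X+c*y,.127+.018*np.sin(th)])
    return np.vstack(out)
def feat(C,p):
    h=cv2.convexHull(proj(C,cyl(p)).astype(np.float32));m=cv2.moments(h)
    return np.array([m["m10"]/m["m00"],m["m01"]/m["m00"],.5*np.arctan2(2*m["mu11"],m["mu20"]-m["mu02"])*20])
M={}
for n in("top","scene"):
    d=silhouettes(n,"roller_center")[0];ys,xs=np.nonzero(d["pixels"]);K=np.cov(xs,ys)
    print(n,d["p"],d["extent"]);M[n]=np.array([xs.mean(),ys.mean(),.5*np.arctan2(2*K[0,1],K[0,0]-K[1,1])*20])
for nm,R in(("both",lambda p:np.r_[feat(T,p)-M["top"],feat(S,p)-M["scene"]]),("T",lambda p:feat(T,p)-M["top"]),("S",lambda p:feat(S,p)-M["scene"])):
    oo=ls(R,[.615,.145,0.],diff_step=1e-2,x_scale=[.1,.1,.1]);print(nm,oo.x.round(4),oo.fun.round(2))
# overlay
im=np.hstack([cv2.resize(T["frame"][170:220,255:355],None,fx=4,fy=4,interpolation=2),cv2.resize(S["frame"][235:335,250:350],None,fx=4,fy=4,interpolation=2)[:200]]) if 0 else None
A=cv2.resize(np.ascontiguousarray(T["frame"][165:225,250:360,::-1]),None,fx=3.6,fy=3.6,interpolation=2)
B=cv2.resize(np.ascontiguousarray(S["frame"][240:315,255:335,::-1]),None,fx=4.8,fy=4.8,interpolation=2)
p=ls(lambda p:np.r_[feat(T,p)-M["top"],feat(S,p)-M["scene"]],[.615,.145,0.],diff_step=1e-2,x_scale=[.1,.1,.1]).x
for I,C,o,f in((A,T,(250,165),3.6),(B,S,(255,240),4.8)):
    h=cv2.convexHull(proj(C,cyl(p)).astype(np.float32))[:,0];h=((h-o+.5)*f-.5).astype(np.int32);cv2.polylines(I,[h],True,(0,0,255),1)
H=max(A.shape[0],B.shape[0]);I=np.zeros((H,A.shape[1]+B.shape[1],3),np.uint8);I[:A.shape[0],:A.shape[1]]=A;I[:B.shape[0],A.shape[1]:]=B
cv2.imwrite("pics/roll.png",I)
E
```

```text
t 2.5 pos [ 0.3845 -0.2444  0.42  ] rot [ 1.7994e+02 -1.0000e-02  1.7690e+01] F [ 0.1 -0.5  0.5] tq [-0.07 -0.06 -0.03] grip 0.087 0.0 q [ 57.  -6. -25.  87.  -3.  98. -40.]
shift [0.1836 0.0411 0.2201] turn [ 1.1000e-03  6.0000e-04 -1.4367e+00]
top 0.67 [267.2, 181.5, 341.0, 200.0]
scene 0.91 [270.7, 251.7, 317.2, 305.1]
both [ 0.6212  0.1441 -0.0364] [ 0.52 -0.44  0.24  0.74  0.28 -0.19]
T [ 0.6204  0.1452 -0.0238] [-0. -0. -0.]
S [ 0.6221  0.1425 -0.0447] [-0.  0.  0.]
```

View pics/roll.png

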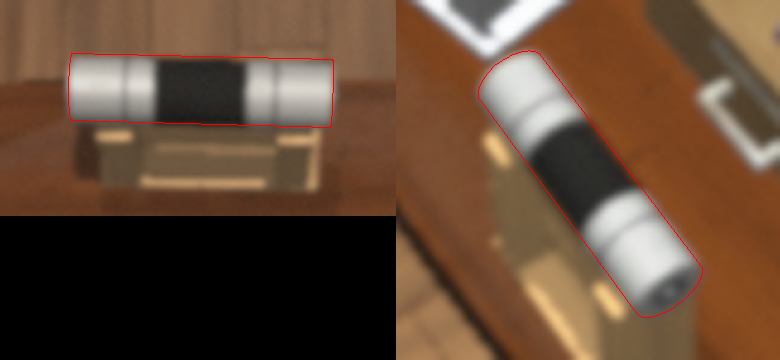

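The outline fits the roller in both views: centre about (0.621, 0.144), yaw about −2°. Next I turn the tool to yaw 100°.

Emit:
play_rows([
  [[0,0,0.012,0,0,-0.143,0.087],[0,0,0.012,0,0,-0.143,0.087],[0,0,0.012,0,0,-0.143,0.087],[0,0,0.012,0,0,-0.143,0.087],[0,0,0.012,0,0,-0.143,0.087],[0,0,0.012,0,0,-0.143,0.087],[0,0,0.012,0,0,-0.143,0.087],[0,0,0.012,0,0,-0.143,0.087],[0,0,0.012,0,0,-0.143,0.087],[0,0,0.012,0,0,-0.143,0.087],[0,0,0,0,0,-0.007,0.087]],
])

```text
time_s: 3.8
tool_pos: [0.3817, -0.2468, 0.2981]
tool_rot: [-179.9, -0.1, 99.9]
force: [-0.5, -0.0, -0.0]
grip_width: 0.087
grasp_force: 0.0
```

```bash
python3 mv.py 0.5725 -0.2285 0.16 100
```

```text
t 3.8 pos [ 0.3817 -0.2468  0.2981] rot [-1.7986e+02 -1.1000e-01  9.9900e+01] F [-0.5 -0.  -0. ] tq [-0.05 -0.08  0.  ] grip 0.087 0.0 q [ 52.  -7. -20. 101.  -2.  85.  42.]
shift [-0.015   0.1915  0.1376] turn [-0.0024 -0.0019 -0.0018]
```

Emit:
play_rows([
  [[-0.003,0.04,0.02,0,0,0,0.087],[-0.003,0.04,0.02,0,0,0,0.087],[-0.003,0.04,0.025,0,0,0,0.087],[-0.003,0.04,0.035,0,0,0,0.087],[-0.003,0.032,0.037,0,0,0,0.087],[0,0,0,0,0,0,0.06],[0,0,0.03,0,0,0,0.05],[0,0,0.03,0,0,0,0.05],[0,0,0.03,0,0,0,0.05],[0,0,0.017,0,0,0,0.05],[0,0,0,0,0,0,0.05]],
])

```text
time_s: 4.9
tool_pos: [0.5708, -0.2283, 0.0563]
tool_rot: [-179.8, -0.1, 99.9]
force: [-0.5, -0.0, 0.3]
grip_width: 0.0522
grasp_force: 0.0
```

```bash
python3 mv.py 0.5722 -0.2295 0.053 100
python3 - <<'E'
from h import *
T=read_camera("top")
S=read_camera("scene")
a=cv2.resize(T["frame"][195:270,395:515,::-1],None,fx=5.5,fy=5.5,interpolation=2)[:,-400:]
b=cv2.resize(S["frame"][170:245,205:275,::-1],None,fx=5.5,fy=5.5,interpolation=2)
cv2.imwrite("pics/c1.png",np.hstack([a,b]))
E
```

```text
t 4.9 pos [ 0.5708 -0.2283  0.0563] rot [-1.798e+02 -7.000e-02  9.985e+01] F [-0.5 -0.   0.3] tq [ 0.02 -0.08 -0.  ] grip 0.0522 0.0 q [ 40.  24. -26.  98.  12.  61.  21.]
shift [-0.0014  0.0012  0.0033] turn [-0.0035 -0.0012 -0.0026]
```

View pics/c1.png

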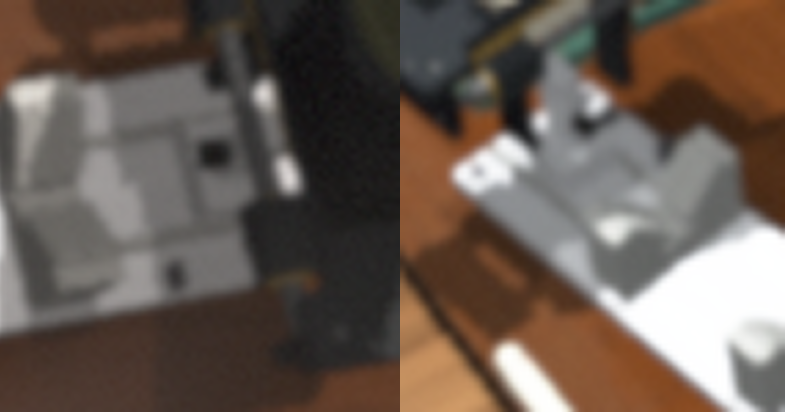

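The open fingers straddle the post (scene panel: post at (555,90), fingers at (515,110) and (615,50)). The stop is at roughly 0.040. Closing now.

Emit:
play_rows([
  [[-0.001,0.001,0.003,0,0,0,0.01],[0,0,0,0,0,0,0.01],[0,0,0,0,0,0,0.01],[0,0,0,0,0,0,0.01],[0,0,0,0,0,0,0.01],[0,0,0,0,0,0,0.01]],
], force=25)

```text
time_s: 5.6
tool_pos: [0.574, -0.2282, 0.0549]
tool_rot: [180.0, 0.0, 100.0]
force: [-0.3, 0.3, 0.5]
grip_width: 0.0141
grasp_force: 25.0
```

```bash
python3 mv.py 0.5722 -0.2010 0.053 100
python3 - <<'E'
from h import *
T=read_camera("top");f=T["frame"]
for n in("scene","top"):
  read_camera(n)
  for k in("stop","stop_grip"):
    for d in silhouettes(n,k)[:1]:
        ys,xs=np.nonzero(d["pixels"]);print(n,k,d["p"],d["extent"],xs.mean(),ys.mean())
E
```

```text
t 5.6 pos [ 0.574  -0.2282  0.0549] rot [1.8000e+02 1.0000e-02 1.0004e+02] F [-0.3  0.3  0.5] tq [-0.   -0.11  0.1 ] grip 0.0141 25.0 q [ 40.  24. -26.  98.  12.  61.  21.]
shift [0.0271 0.0029 0.0019] turn [0.     0.0002 0.0006]
scene stop 0.6 [226.7, 182.0, 247.4, 203.0] 236.88317757009347 194.69626168224298
scene stop_grip 0.48 [230.1, 180.7, 242.9, 203.2] 236.83333333333334 194.51041666666666
top stop 0.49 [473.3, 214.1, 491.6, 237.7] 478.944099378882 225.50931677018633
top stop_grip 0.48 [475.6, 216.1, 493.4, 238.6] 480.1065088757396 224.81656804733728
```

Emit:
play_rows([
  [[0.004,0,0,0,0,0,0.01],[0.006,0,0,0,0,0,0.01],[0.006,0,0,0,0,0,0.01],[0.006,0,0,0,0,0,0.01],[0.004,0,0,0,0,0,0.01],[0,0,0,0,0,0,0.01],[0,0,0,0,0,0,0.01]],
])

```text
time_s: 6.65
tool_pos: [0.5692, -0.2012, 0.0549]
tool_rot: [-180.0, -0.1, 100.1]
force: [-2.4, 1.6, 4.3]
grip_width: 0.0137
grasp_force: 25.0
```

```bash
python3 mv.py 0.5722 -0.2010 0.053 100
python3 - <<'E'
from h import *
T=read_camera("top");S=read_camera("scene")
a=cv2.resize(T["frame"][200:265,440:505,::-1],None,fx=6,fy=6,interpolation=2)
b=cv2.resize(S["frame"][175:240,215:280,::-1],None,fx=6,fy=6,interpolation=2)
cv2.imwrite("pics/c2.png",np.clip(np.hstack([a,b]).astype(float)*1.2,0,255).astype(np.uint8))
E
```

```text
t 6.65 pos [ 0.5692 -0.2012  0.0549] rot [-1.7996e+02 -9.0000e-02  1.0008e+02] F [-2.4  1.6  4.3] tq [0.29 0.33 0.1 ] grip 0.0137 25.0 q [ 39.  23. -27. 100.  12.  60.  18.]
shift [-0.0004  0.003   0.0019] turn [-0.0007 -0.0016  0.0014]
```

View pics/c2.png

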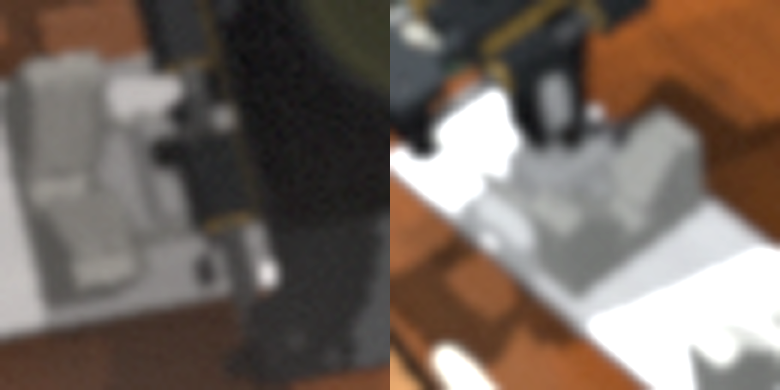

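The hand hides the pointer (top panel: blade at (205,265), jaw at (225,180)). I'll release, back off towards the cradle and check the stop from there.

Emit:
play_rows([
  [[0,0,0,0,0,0,0.03],[0,0,0,0,0,0,0.04],[0,0,0,0,0,0,0.04],[0,0,-0.02,0,0,0,0.04],[0,0,-0.04,0,0,0,0.06],[0,0,-0.05,0,0,0,0.06],[0.02,0,-0.05,0,0,0,0.06],[0.05,0,-0.05,0,0,0,0.06],[0.05,0,-0.02,0,0,0,0.06],[0.05,0,0,0,0,0,0.06],[0.05,0,0,0,0,0,0.06],[0.03,0,0,0,0,0,0.06]],
])

```text
time_s: 7.95
tool_pos: [0.5285, 0.0289, 0.2657]
tool_rot: [179.9, -0.0, 100.3]
force: [0.6, 0.4, -0.7]
grip_width: 0.0603
grasp_force: 0.0
```

```bash
python3 mv.py 0.621 0.144 0.25 88
python3 - <<'E'
from h import *
T=read_camera("top");S=read_camera("scene")
a=cv2.resize(T["frame"][200:265,445:510,::-1],None,fx=6,fy=6,interpolation=2)
b=cv2.resize(S["frame"][165:230,215:280,::-1],None,fx=6,fy=6,interpolation=2)
cv2.imwrite("pics/c3.png",np.hstack([a,b]))
E
```

```text
t 7.95 pos [0.5285 0.0289 0.2657] rot [ 1.7993e+02 -3.0000e-02  1.0029e+02] F [ 0.6  0.4 -0.7] tq [-0.06 -0.15  0.01] grip 0.0603 0.0 q [ 30.   5. -37.  95.   3.  81.   2.]
shift [0.0967 0.1116 0.0158] turn [ 0.0012 -0.0006  0.2145]
```

View pics/c3.png

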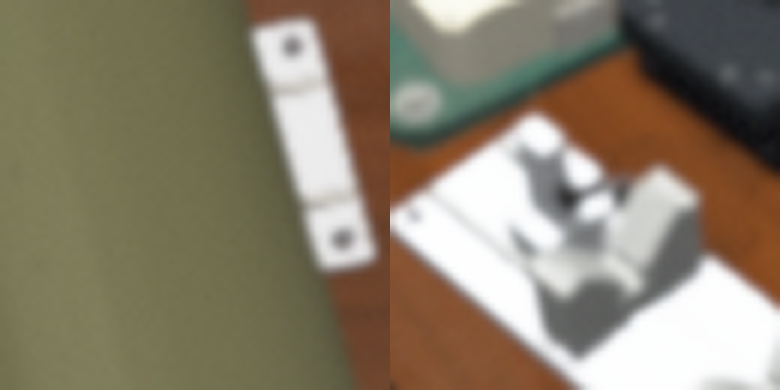

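The arm covers the top view, and the scene view isn't clear enough. I'll continue to above the roller and look again from there.

Emit:
play_rows([
  [[0.02,0.025,0.005,0,0,0,0.06],[0.026,0.03,0.005,0,0,0,0.06],[0.026,0.03,0.005,0,0,0,0.06],[0.025,0.027,0,0,0,0,0.06],[0,0,0,0,0,0.11,0.06],[0,0,0,0,0,0.105,0.06],[0,0,0,0,0,0,0.06]],
])

```text
time_s: 8.75
tool_pos: [0.6233, 0.1382, 0.2493]
tool_rot: [-180.0, 0.0, 87.6]
force: [-0.1, -1.0, -0.1]
grip_width: 0.0597
grasp_force: 0.0
```

```bash
python3 mv.py 0.621 0.144 0.112 88
python3 - <<'E'
from h import *
T=read_camera("top");S=read_camera("scene")
p=np.load("rest.npy")
def g(q):
    q=np.atleast_2d(q);c,s=np.cos(p[2]),np.sin(p[2])
    return np.c_[p[0]+c*q[:,0]-s*q[:,1],p[1]+s*q[:,0]+c*q[:,1],q[:,2]]
a=cv2.resize(T["frame"][200:265,445:510,::-1],None,fx=6,fy=6,interpolation=2)
b=cv2.resize(S["frame"][165:230,215:280,::-1],None,fx=6,fy=6,interpolation=2)
for q in(.0,.010,.02):
    P=g([[0,-.086-q,.088],[.0,-.086-q+.021,.058],[-.02,-.086-q,.03]]);print(q,((proj(T,P)-[445,200]+.5)*6).round(0).tolist(),((proj(S,P)-[215,165]+.5)*6).round(0).tolist())
print("blade",[((proj(C,g([[-.038,-.096,.01],[-.038,-.096,.025]]))-o+.5)*6).round().tolist() for C,o in((T,[445,200]),(S,[215,165]))])
cv2.imwrite("pics/c4.png",np.hstack([a,b]))
E
```

```text
t 8.75 pos [0.6233 0.1382 0.2493] rot [-1.7995e+02  3.0000e-02  8.7630e+01] F [-0.1 -1.  -0.1] tq [-0.05 -0.1   0.04] grip 0.0597 0.0 q [ 15.  20. -38.  82.  13.  82. -26.]
shift [ 0.0058 -0.0024  0.1373] turn [-0.0008  0.0006 -0.0065]
0.0 [[181.0, 129.0], [95.0, 160.0], [145.0, 222.0]] [[169.0, 146.0], [207.0, 215.0], [217.0, 209.0]]
0.01 [[210.0, 123.0], [123.0, 155.0], [173.0, 217.0]] [[154.0, 134.0], [193.0, 204.0], [203.0, 198.0]]
0.02 [[239.0, 118.0], [152.0, 150.0], [200.0, 212.0]] [[140.0, 123.0], [178.0, 192.0], [189.0, 186.0]]
blade [[[168.0, 278.0], [181.0, 270.0]], [[237.0, 206.0], [234.0, 184.0]]]
```

View pics/c4.png

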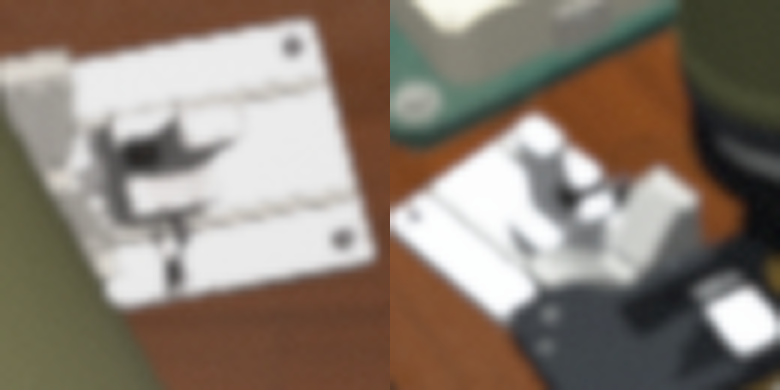

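The stop is near its mark (top panel: pointer (178,228), blade (175,268)). I'll check the residual numerically.

Run:
```python
from h import *
T=read_camera("top");p=np.load("rest.npy");c,s=np.cos(p[2]),np.sin(p[2])
G=cv2.cvtColor(T["frame"],cv2.COLOR_RGB2GRAY).astype(np.float32)
for z in(.02,.03):
  print("z",z)
  ys=np.arange(-.125,-.07,.002)
  print("      ",*[f"{-y*1000:4.0f}" for y in ys])
  for x in np.arange(-.046,-.012,.002):
    P=np.c_[p[0]+c*x-s*ys,p[1]+s*x+c*ys,ys*0+z];u=proj(T,P).astype(np.float32)
    v=cv2.remap(G,u[None,:,0],u[None,:,1],cv2.INTER_CUBIC)[0]
    print(f"{x*1000:5.0f}",*[f"{a:4.0f}" for a in v])
```

```text
z 0.02
        125  123  121  119  117  115  113  111  109  107  105  103  101   99   97   95   93   91   89   87   85   83   81   79   77   75   73   71
  -46  172  177  179  179  175  175  178  177  172  165  171  172  172  166  151  138  130  142  161  169  174  179  183  177  172  160  138  111
  -44  216  219  223  225  223  219  218  218  216  217  220  217  212  197  171  149  138  162  197  214  220  225  224  220  216  207  185  143
  -42  231  232  233  233  231  231  232  232  232  231  232  230  220  194  149  120  125  171  216  231  234  233  233  232  232  230  214  169
  -40  234  234  235  234  233  234  234  234  234  233  234  231  218  179  123   92  118  180  225  233  234  234  234  234  234  234  223  181
  -38  234  234  234  234  233  233  234  234  234  234  233  231  219  173  112   84  121  191  230  235  234  234  234  234  232  230  216  174
  -36  234  234  234  234  234  234  234  234  234  234  234  231  219  173  117   93  135  200  231  235  235  235  233  230  226  219  201  165
  -34  234  234  234  234  234  234  234  234  234  234  234  231  214
[... 3471 characters left out ...]
1  213  212  208  197  183  171  161  140  112   92  109  127  127  130  139  148  156  164  174  181  179  167  161
  -20  224  225  224  221  222  223  221  215  197  169  146  134  124  108   97  104  114  113  116  123  125  124  125  139  153  166  170  166
  -18  232  233  232  231  230  226  218  206  188  165  146  142  143  142  137  133  130  135  142  145  137  120  105  105  122  149  172  173
  -16  234  235  235  234  232  228  219  208  200  190  182  189  193  195  193  182  179  187  197  197  178  142  105   94  108  138  168  175
  -14  234  235  235  234  233  229  227  225  220  214  211  218  224  223  220  216  215  222  228  227  206  156  109   92  104  131  164  178
```

Run:
```python
from h import *
p=np.load("rest.npy");c,s=np.cos(p[2]),np.sin(p[2])
T=read_camera("top");S=read_camera("scene")
ys=np.arange(-.125,-.055,.0025)
for nm,C,zs in(("top",T,(.058,.064)),("scene",S,(.058,.088))):
 G=cv2.cvtColor(C["frame"],cv2.COLOR_RGB2GRAY).astype(np.float32)
 for z in zs:
  print(nm,"z",z);print("      ",*[f"{-y*1000:4.0f}" for y in ys])
  for x in np.arange(-.012,.0131,.003):
    P=np.c_[p[0]+c*x-s*ys,p[1]+s*x+c*ys,ys*0+z];u=proj(C,P).astype(np.float32)
    v=cv2.remap(G,u[None,:,0],u[None,:,1],cv2.INTER_CUBIC)[0]
    print(f"{x*1000:5.0f}",*[f"{a:4.0f}" for a in v])
```

```text
top z 0.058
        125  122  120  118  115  112  110  107  105  102  100   97   95   92   90   87   85   82   80   77   75   72   70   67   65   62   60   57   55
  -12  235  235  235  235  235  235  235  234  231  224  214  208  204  206  205  206  213  219  225  225  194  125   93  104  135  165  165  159  158
   -9  235  235  235  235  235  235  235  232  218  189  162  141  133  137  138  137  135  144  165  174  151  106   90  108  130  145  157  176  181
   -6  235  235  235  235  233  227  221  196  153  118  102   95   90   90   89   85   76   70   75   85   91   87   91  116  143  152  163  190  206
   -3  235  235  235  232  221  195  169  152  139  132  131  118   96   87   82   67   50   44   43   49   65   81   94  122  150  168  182  196  206
   -0  235  235  234  226  220  212  204  207  214  213  202  164  115   87   80   63   46   44   42   46   68   85   91  116  158  203  222  213  183
    3  235  234  231  227  232  234  232  232  233  234  224  185  124   87   86   88   86   82   80   92  114  106   93  109  153  208  220  194  163
    6  235  234  228  225  232
[... 4295 characters left out ...]
0  252  252  252  250  243  220  189  179  196  222  234  242  244  247  246  236  207  161  128
    3   69   64   65   72   82  113  159  213  242  250  253  252  253  252  249  227  193  166  176  204  231  243  250  252  252  248  223  179  139
    6   66   64   67   72   81  103  150  196  235  244  247  249  246  248  238  222  183  151  139  154  181  212  229  246  244  244  217  172  143
    9   65   65   71   75   85  101  140  186  218  229  228  221  221  212  208  189  166  138  126  125  132  152  175  195  211  202  184  150  145
   12   65   66   72   78   83  102  138  186  217  225  214  193  174  161  155  149  138  130  123  122  119  119  121  127  133  134  119  113  132
```

All cues put the stop at about 0.0115 ± 0.0015, within tolerance, so I'll leave it. Now I grasp the roller.

Emit:
play_rows([
  [[0.006,-0.001,0.03,0,0,-0.006,0.06],[0,0,0.035,0,0,0,0.06],[0,0,0.03,0,0,0,0.06],[0,0,0.025,0,0,0,0.06],[0,0,0.017,0,0,0,0.06],[0,0,0,0,0,0,0.06]],
])

```text
time_s: 9.6
tool_pos: [0.6205, 0.1443, 0.1107]
tool_rot: [-179.8, 0.1, 88.1]
force: [-0.6, 0.1, 0.0]
grip_width: 0.0601
grasp_force: 0.0
```

```bash
python3 mv.py 0.621 0.144 0.112 88
```

```text
t 9.6 pos [0.6205 0.1443 0.1107] rot [-1.7976e+02  7.0000e-02  8.8070e+01] F [-0.6  0.1  0. ] tq [-0.05 -0.07  0.03] grip 0.0601 0.0 q [ 13.  26. -37.  91.  16.  69. -29.]
shift [-0.0003  0.0005 -0.0013] turn [-0.0042  0.0011  0.0012]
```

Emit:
play_rows([
  [[0,0,0,0,0,0,0.03],[0,0,0,0,0,0,0.03],[0,0,0,0,0,0,0.03],[0,0,0,0,0,0,0.03],[0,0,0,0,0,0,0.03]],
], force=35)

```text
time_s: 10.1
tool_pos: [0.6225, 0.1454, 0.1142]
tool_rot: [179.9, -0.0, 88.1]
force: [-1.1, -1.1, 4.1]
grip_width: 0.0354
grasp_force: 35.0
```

```bash
python3 mv.py 0.621 0.144 0.112 88
```

```text
t 10.1 pos [0.6225 0.1454 0.1142] rot [179.93  -0.    88.05] F [-1.1 -1.1  4.1] tq [-0.05  0.08  0.02] grip 0.0354 35.0 q [ 13.  25. -37.  91.  16.  69. -29.]
shift [-0.0015 -0.0014  0.0022] turn [ 0.0013 -0.0001  0.0009]
```

Emit:
play_rows([
  [[0,0,-0.01,0,0,0,0.03],[0,0,-0.02,0,0,0,0.03],[0,0,-0.03,0,0,0,0.03],[0,0,-0.03,0,0,0,0.03],[0,0,-0.03,0,0,0,0.03],[0,0,-0.02,0,0,0,0.03],[0,0,0,0,0,0,0.03]],
])

```text
time_s: 10.8
tool_pos: [0.6235, 0.1461, 0.2569]
tool_rot: [179.7, -0.1, 88.1]
force: [0.8, 0.7, -1.7]
grip_width: 0.0352
grasp_force: 35.0
```

```bash
python3 mv.py 0.5515 -0.109 0.25 100
python3 - <<'E'
from h import *
from scipy.optimize import least_squares as ls
from scipy.spatial.transform import Rotation as Ro
o=get_obs();zc=o["tool_pos"][2]
C=read_camera("scene");T=read_camera("top")
for n in("scene","top"):
    d=silhouettes(n,"roller_center")[:1]
    for e in d:
        ys,xs=np.nonzero(e["pixels"]);print(n,e["p"],e["extent"],cv2.minAreaRect(np.c_[xs,ys].astype(np.float32)))
A=Ro.from_euler("xyz",o["tool_rot"],degrees=True)
th=np.linspace(0,2*np.pi,60)
for dy in(-.004,0,.004):   # along tool x
    P=np.vstack([np.c_[th*0+y+dy,.018*np.cos(th),-.0165+.018*np.sin(th)] for y in(-.07,.07)])
    P=A.apply(P)+o["tool_pos"]
    for n,K in(("scene",C),("top",T)):
        h=proj(K,P);print(dy,n,h.min(0).round(1),h.max(0).round(1),cv2.minAreaRect(h.astype(np.float32))[0])
a=cv2.resize(C["frame"][200:330,230:360,::-1],None,fx=3,fy=3,interpolation=2)
b=cv2.resize(T["frame"][140:270,250:380,::-1],None,fx=3,fy=3,interpolation=2)
cv2.imwrite("pics/hold.png",np.hstack([a,b]))
E
```

```text
t 10.8 pos [0.6235 0.1461 0.2569] rot [ 1.7966e+02 -8.0000e-02  8.8060e+01] F [ 0.8  0.7 -1.7] tq [ 0.05 -0.11  0.03] grip 0.0352 35.0 q [ 14.  20. -39.  81.  13.  83. -26.]
shift [-0.2574 -0.0633  0.0062] turn [ 0.006  -0.0008 -0.2084]
scene 0.9 [284.8, 227.0, 319.6, 268.0] ((297.5955505371094, 247.6876983642578), (47.50605773925781, 18.258852005004883), 51.709835052490234)
top 0.69 [257.4, 155.0, 273.4, 173.9] ((267.0, 164.5), (21.0, 14.0), 90.0)
-0.004 scene [264.9 208.3] [316.9 268.1] (290.799072265625, 237.7134552001953)
-0.004 top [261.2 150.6] [347.5 174.5] (304.27587890625, 162.52749633789062)
0 scene [265.8 209.5] [318.  269.5] (291.84893798828125, 239.03857421875)
0 top [258.8 150.6] [345.  174.4] (301.8153381347656, 162.47015380859375)
0.004 scene [266.8 210.7] [319.2 270.9] (292.9030456542969, 240.36907958984375)
0.004 top [256.3 150.5] [342.5 174.4] (299.35516357421875, 162.41285705566406)
```

Emit:
play_rows([
  [[-0.02,-0.004,0,0,0,0,0.03],[-0.032,-0.008,0,0,0,0,0.03],[-0.032,-0.008,0,0,0,0,0.03],[-0.032,-0.008,0,0,0,0,0.03],[-0.032,-0.008,0,0,0,0,0.03],[-0.032,-0.008,0,0,0,0,0.03],[-0.032,-0.008,0,0,0,-0.05,0.03],[-0.025,-0.008,0.02,0,0,-0.08,0.03],[-0.018,0,0.03,0,0,-0.08,0.03],[0,0,0.03,0,0,0,0.03],[0,0,0.02,0,0,0,0.03],[0,0,0,0,0,0,0.03]],
])

```text
time_s: 12.2
tool_pos: [0.5534, -0.1077, 0.1483]
tool_rot: [-179.5, -0.2, 100.1]
force: [0.5, 0.7, -2.4]
grip_width: 0.0352
grasp_force: 35.0
```

```bash
python3 mv.py 0.553 -0.109 0.06 100
```

```text
t 12.2 pos [ 0.5534 -0.1077  0.1483] rot [-179.53   -0.23  100.07] F [ 0.5  0.7 -2.4] tq [-0.01 -0.12  0.03] grip 0.0352 35.0 q [ 37.  14. -33. 100.   8.  69.  12.]
shift [-0.0016  0.0002  0.0883] turn [-0.0083 -0.004   0.0012]
```

Emit:
play_rows([
  [[-0.001,0,0.025,0,0,0,0.03],[0,0,0.025,0,0,0,0.03],[0,0,0.02,0,0,0,0.03],[0,0,0.015,0,0,0,0.03],[0,0,0,0,0,0,0.03],[0,0,0,0,0,0,0.03]],
])

```text
time_s: 12.8
tool_pos: [0.5577, -0.1088, 0.0688]
tool_rot: [180.0, 0.0, 100.1]
force: [-0.3, 0.6, -1.8]
grip_width: 0.0354
grasp_force: 35.0
```

```bash
python3 mv.py 0.553 -0.109 0.0445 100;python3 - <<'E'
from h import *
T=read_camera("top");S=read_camera("scene")
a=cv2.resize(T["frame"][195:270,430:510,::-1],None,fx=4.8,fy=4.8,interpolation=2)
b=cv2.resize(S["frame"][170:245,215:295,::-1],None,fx=4.8,fy=4.8,interpolation=2)
cv2.imwrite("pics/c5.png",np.clip(np.hstack([a,b])*1.2,0,255).astype(np.uint8))
E
```

```text
t 12.8 pos [ 0.5577 -0.1088  0.0688] rot [1.7996e+02 1.0000e-02 1.0010e+02] F [-0.3  0.6 -1.8] tq [ 0.01 -0.15 -0.01] grip 0.0354 35.0 q [ 36.  19. -32. 104.  11.  60.  10.]
shift [ 0.0006 -0.0046  0.0243] turn [0.0006 0.0002 0.0017]
```

View pics/c5.png

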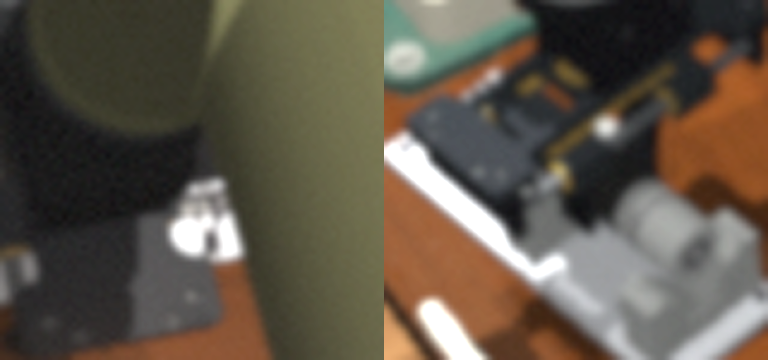

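The roller hangs over the V (scene panel: its +y end at (665,225), cheek at (735,250)). The pose is about 4 mm off across the V, so I'll correct that and settle.

Emit:
play_rows([
  [[0,-0.002,0.003,0,0,0,0.03],[0,-0.002,0.003,0,0,0,0.03],[0,0,0,0,0,0,0.03],[0,0,0,0,0,0,0.03],[0,0,0,0,0,0,0.03]],
])

```text
time_s: 13.4
tool_pos: [0.5533, -0.1096, 0.0622]
tool_rot: [180.0, 0.0, 100.1]
force: [-0.5, -0.2, -2.2]
grip_width: 0.0353
grasp_force: 35.0
```

Emit:
play_rows([
  [[0,0,0,0,0,0,0.03],[0,0,0,0,0,0,0.03]],
])

```text
time_s: 13.6
tool_pos: [0.5533, -0.1096, 0.0622]
tool_rot: [180.0, 0.0, 100.1]
force: [0.0, -0.1, -1.7]
grip_width: 0.0353
grasp_force: 35.0
```

Emit:
play_rows([
  [[0.0015,0,0.004,0,0,0,0.03],[0,0,0.004,0,0,0,0.03],[0,0,0.004,0,0,0,0.03],[0,0,0.002,0,0,0,0.03],[0,0,0,0,0,0,0.03],[0,0,0,0,0,0,0.03],[0,0,0,0,0,0,0.03]],
])

```text
time_s: 14.3
tool_pos: [0.5531, -0.1081, 0.0483]
tool_rot: [180.0, 0.0, 100.1]
force: [-0.4, 0.4, -1.9]
grip_width: 0.0356
grasp_force: 35.0
```

Emit:
play_rows([
  [[0,0,0.001,0,0,0,0.03],[0,0,0.001,0,0,0,0.03],[0,0,0.0005,0,0,0,0.03],[0,0,0,0,0,0,0.03],[0,0,0,0,0,0,0.03],[0,0,0,0,0,0,0.03]],
])

```text
time_s: 14.9
tool_pos: [0.5529, -0.1082, 0.0457]
tool_rot: [-180.0, 0.0, 100.1]
force: [-1.1, -0.1, 0.6]
grip_width: 0.0354
grasp_force: 35.0
```

```bash
python3 mv.py 0.553 -0.108 0.045 100
```

```text
t 14.9 pos [ 0.5529 -0.1082  0.0457] rot [-1.7999e+02  1.0000e-02  1.0008e+02] F [-1.1 -0.1  0.6] tq [-0.04  0.08  0.02] grip 0.0354 35.0 q [ 35.  20. -31. 106.  12.  58.   9.]
shift [0.0002 0.0001 0.0007] turn [-0.0001  0.0001  0.0014]
```

Emit:
play_rows([
  [[0,0,0.0005,0,0,0,0.03],[0,0,0.0005,0,0,0,0.03],[0,0,0,0,0,0,0.03],[0,0,0,0,0,0,0.03],[0,0,0,0,0,0,0.03]],
])

```text
time_s: 15.4
tool_pos: [0.5529, -0.1082, 0.0456]
tool_rot: [-180.0, 0.0, 100.1]
force: [-4.5, -0.4, 7.1]
grip_width: 0.0357
grasp_force: 35.0
```

```bash
python3 mv.py 0.553 -0.108 0.045 100
```

```text
t 15.4 pos [ 0.5529 -0.1082  0.0456] rot [-1.7998e+02  3.0000e-02  1.0008e+02] F [-4.5 -0.4  7.1] tq [ 0.08  0.68 -0.01] grip 0.0357 35.0 q [ 35.  20. -31. 106.  12.  58.   9.]
shift [0.0002 0.0001 0.0006] turn [-0.0004  0.0006  0.0014]
```

The push across the V (−4.5 N in x) shows the roller bears mainly on the far side. I'll shift towards −x and press further.

Emit:
play_rows([
  [[0,-0.0005,0.0004,0,0,0,0.03],[0,0,0.0003,0,0,0,0.03],[0,0,0,0,0,0,0.03],[0,0,0,0,0,0,0.03],[0,0,0,0,0,0,0.03]],
])

```text
time_s: 15.9
tool_pos: [0.5529, -0.1082, 0.0456]
tool_rot: [180.0, 0.1, 100.1]
force: [-4.5, 0.7, 10.3]
grip_width: 0.0352
grasp_force: 35.0
```

```bash
python3 mv.py 0.553 -0.108 0.045 100
```

```text
t 15.9 pos [ 0.5529 -0.1082  0.0456] rot [1.7997e+02 5.0000e-02 1.0009e+02] F [-4.5  0.7 10.3] tq [ 0.19  0.83 -0.01] grip 0.0352 35.0 q [ 35.  20. -31. 106.  12.  58.   9.]
shift [0.0002 0.0001 0.0006] turn [0.0005 0.0009 0.0015]
```

Emit:
play_rows([
  [[0,-0.0005,0,0,0,0,0.03],[0,-0.0005,0.0004,0,0,0,0.03],[0,0,0,0,0,0,0.03],[0,0,0,0,0,0,0.03],[0,0,0,0,0,0,0.03]],
])

```text
time_s: 16.4
tool_pos: [0.5529, -0.1082, 0.0455]
tool_rot: [179.9, 0.1, 100.1]
force: [-3.0, 1.0, 9.5]
grip_width: 0.0353
grasp_force: 35.0
```

```bash
python3 mv.py 0.553 -0.108 0.045 100
```

```text
t 16.4 pos [ 0.5529 -0.1082  0.0455] rot [1.7985e+02 7.0000e-02 1.0009e+02] F [-3.   1.   9.5] tq [0.23 0.42 0.01] grip 0.0353 35.0 q [ 35.  20. -31. 106.  12.  58.   9.]
shift [0.0002 0.0002 0.0005] turn [0.0025 0.0012 0.0016]
```

Emit:
play_rows([
  [[0,-0.0005,0.0003,0,0,0,0.03],[0,-0.0005,0.0003,0,0,0,0.03],[0,-0.0003,0.0002,0,0,0,0.03],[0,0,0,0,0,0,0.03],[0,0,0,0,0,0,0.03],[0,0,0,0,0,0,0.03]],
])

```text
time_s: 17.0
tool_pos: [0.5525, -0.1083, 0.0452]
tool_rot: [179.7, 0.1, 100.1]
force: [-2.2, 0.4, 9.8]
grip_width: 0.0351
grasp_force: 35.0
```

```bash
python3 mv.py 0.553 -0.108 0.045 100
```

```text
t 17.0 pos [ 0.5525 -0.1083  0.0452] rot [1.7975e+02 9.0000e-02 1.0011e+02] F [-2.2  0.4  9.8] tq [0.27 0.14 0.01] grip 0.0351 35.0 q [ 36.  20. -31. 106.  12.  57.   9.]
shift [0.0002 0.0005 0.0002] turn [0.0044 0.0015 0.002 ]
```

It is sliding down the far face and not yet seated on both sides, so I'll continue.

Emit:
play_rows([
  [[0,-0.0005,0.0003,0,0,0,0.03],[0,-0.0005,0.0003,0,0,0,0.03],[0,-0.0003,0.0002,0,0,0,0.03],[0,0,0,0,0,0,0.03],[0,0,0,0,0,0,0.03],[0,0,0,0,0,0,0.03]],
])

```text
time_s: 17.6
tool_pos: [0.5525, -0.1083, 0.0451]
tool_rot: [179.6, 0.1, 100.1]
force: [-0.2, 1.6, 12.4]
grip_width: 0.0351
grasp_force: 35.0
```

```bash
python3 mv.py 0.553 -0.108 0.045 100
```

```text
t 17.6 pos [ 0.5525 -0.1083  0.0451] rot [1.7961e+02 1.1000e-01 1.0013e+02] F [-0.2  1.6 12.4] tq [ 0.32 -0.08 -0.01] grip 0.0351 35.0 q [ 36.  19. -31. 106.  12.  57.   9.]
shift [0.0002 0.0005 0.0001] turn [0.0069 0.002  0.0022]
```

Emit:
play_rows([
  [[0,0,0.0003,0,0,0,0.03],[0,0,0,0,0,0,0.03],[0,0,0,0,0,0,0.03],[0,0,0,0,0,0,0.03],[0,0,0,0,0,0,0.03]],
])

```text
time_s: 18.1
tool_pos: [0.5525, -0.1084, 0.0451]
tool_rot: [179.6, 0.1, 100.1]
force: [-1.4, 1.8, 13.7]
grip_width: 0.0354
grasp_force: 35.0
```

```bash
python3 mv.py 0.553 -0.108 0.045 100
python3 - <<'E'
from h import *
p=np.load("rest.npy");c,s=np.cos(p[2]),np.sin(p[2])
T=read_camera("top");S=read_camera("scene")
for n in("top","scene"):
  for k in("stop","roller_center"):
    for d in silhouettes(n,k)[:1]: print(n,k,round(d["p"],2),d["extent"])
th=np.linspace(0,2*np.pi,40)
for dy in(-.01,-.006,-.002,.002):
    P=np.vstack([np.c_[p[0]+c*(.002+.018*np.cos(th))-s*(y+dy),p[1]+s*(.002+.018*np.cos(th))+c*(y+dy),.058+.018*np.sin(th)] for y in(-.07,.07)])
    print(dy,[f(proj(S,P)).round(1).tolist() for f in(lambda a:a.min(0),lambda a:a.max(0))])
G=cv2.cvtColor(S["frame"],cv2.COLOR_RGB2GRAY).astype(np.float32)
ys=np.arange(-.125,-.055,.0025);print(*[f"{-y*1000:4.0f}" for y in ys])
for z in(.076,.088):
  for x in(-.003,0,.003):
    P=np.c_[p[0]+c*x-s*ys,p[1]+s*x+c*ys,ys*0+z];u=proj(S,P).astype(np.float32)
    print(*[f"{a:4.0f}" for a in cv2.remap(G,u[None,:,0],u[None,:,1],2)[0]],z)
# +y end top edge of roller
ys=np.arange(.05,.09,.002);print(*[f"{y*1000:4.0f}" for y in ys])
for x in(-.004,.002,.008):
    P=np.c_[p[0]+c*x-s*ys,p[1]+s*x+c*ys,ys*0+.076];u=proj(S,P).astype(np.float32)
    print(*[f"{a:4.0f}" for a in cv2.remap(G,u[None,:,0],u[None,:,1],2)[0]])
E
```

```text
t 18.1 pos [ 0.5525 -0.1084  0.0451] rot [1.7961e+02 1.2000e-01 1.0012e+02] F [-1.4  1.8 13.7] tq [0.33 0.12 0.  ] grip 0.0354 35.0 q [ 36.  19. -31. 106.  12.  57.   9.]
shift [0.0003 0.0005 0.0001] turn [0.0068 0.0021 0.0021]
top roller_center 0.7 [393.2, 226.3, 421.2, 246.1]
scene stop 0.41 [234.9, 186.9, 243.1, 194.3]
scene roller_center 0.92 [259.8, 208.5, 287.5, 232.5]
-0.01 [[239.7, 192.2], [285.0, 232.0]]
-0.006 [[240.6, 193.0], [286.1, 232.8]]
-0.002 [[241.6, 193.7], [287.1, 233.7]]
0.002 [[242.6, 194.5], [288.2, 234.6]]
 125  122  120  118  115  112  110  107  105  102  100   97   95   92   90   87   85   82   80   77   75   72   70   67   65   62   60   57   55
  83  113  154  211  241  251  253  253  254  251  251  231  193  139   94   65   42   36   39   49   59   64   59   51   43   40   40   41   39 0.076
  82  104  148  194  234  244  247  249  247  248  239  227  187  141   92   65   43   34   34   40   47   51   49   45   41   38   38   38   38 0.076
  83  100  140  185  219  230  230  222  221  214  207  191  166  126   94   66   49   36   31   32   35   38   39   
[... 186 characters left out ...]
 69   63   64   71   85  113  164  211  243  250  252  252  252  250  244  218  172  124   84   57   39   36   45   59   68   69   61   51   46 0.088
  69   63   67   73   83  114  160  215  243  251  253  253  254  251  250  227  185  132   87   59   40   36   40   52   61   63   57   49   41 0.088
  50   52   54   56   58   60   62   64   66   68   70   72   74   76   78   80   82   84   86   88
 126  126  127  128  127  126  127  124  120  111  104   98   95   94   94   93   92   91   91   92
 139  138  138  138  139  138  136  134  125  115  103   91   82   77   79   81   86   90   92   92
 141  140  140  141  141  141  140  138  132  122  105   92   81   77   76   78   81   85   89   92
```

```bash
python3 -c "
from h import *
print(get_obs()['force']);print(sign_off())"
```

```text
[-0.73335463  1.78208269 14.23562599]
the job is handed in; nothing more can be done
None
```

The job is handed in after about 18 s of robot time. The stop is about 1–2 mm from the index mark (3.5 mm allowed). The roller lies level in the V, about 5 mm from the pad. It is still held and pressed down at about 14–16 N, with only about 1 N across the V, so it bears on both sides.

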